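Slide the parts case down the loading lane

TASK

Push the grey parts case, which stands askew at the open end of the loading lane, along the deck between the two blue guide rails until it is fully home and square against the stop at the far end, then draw back clear. Neither rail may be touched at any time, by the case or by the robot, and the case is only pushed, never lifted or tipped; leave the solder reel, marker pen, screw punch and tape roll alone.

Things in the scene. Friction and masses are not known exactly. Their poses are not given: they have to be found in the camera images.
- lane: fixed loading lane: flat aluminium deck, local x -95 to +95 mm, y -250 to +213, top 10 mm above the worktop. Origin at worktop level on the centre line. Local +y is the direction of travel (roughly the robot's left), +x away from the robot. Two blue rails at y -5 to +195 leave 142 mm between them; before them the deck is open on all sides. A dark stop 34 mm above the deck closes the far end.
- rail_near: blue rail on the robot's side, a white strip on its top: 12 mm thick, local x -83 to -71 mm (inner face at -71), y -5 to +195, top 40 mm above the worktop; same origin and axes as the lane. Must not be touched.
- rail_far: blue rail on the side away from the robot: local x +71 to +83 mm (inner face at +71), otherwise like the near rail; same origin and axes as the lane. Must not be touched.
- lane_mouth (a point): point on the deck's top, on the centre line, at the mouth between the rail ends (a yellow line crosses the deck here); axes as the lane: y is the direction of travel
- lane_stop (a point): point on the deck's top, on the centre line, at the face of the end stop; axes as the lane
- case: loose grey parts case, clear lid fixed shut, 0.3 to 0.7 kg, 35 mm high; flat upright walls at local x = +-55, y = +-90 mm. Starts on the deck outside the mouth, up to 20 mm off the centre line and 10 degrees askew. Origin: centre of its underside; +y is its long axis, towards the stop. On its robot side a 28 mm wide lid tab at the middle reaches x = -60, 24 to 34 mm up.
- case_nose (a point): middle of the lower edge of the case's leading end face (local y +90 mm of the case); axes as the case
- case_tail (a point): middle of the lower edge of the case's trailing end face (local y -90 mm), the face to push on; axes as the case
- spool: bystander: solder reel, 54 mm across, 40 mm high, standing beyond the end stop; origin at the centre of its underside
- marker: bystander: grey marker pen with a red ring standing on end, 17 mm across, 112 mm high, beyond the end stop; origin at the centre of its underside
- punch: bystander: red screw punch standing on end, 19 mm across, 81 mm high, on the robot's side of the lane beside the near rail; origin at the centre of its underside
- tape: bystander: yellow tape roll lying flat, 104 mm across, 38 mm high, beyond the end stop to the left; origin at the centre of its underside

How it is judged:
By the outcome, as a careful person would: the job done as asked, in the order asked, and still so for the second after the job is handed in, with the robot touching nothing.
It also fails if it takes over 70 s, if anything falls off the work surface, if the arm or the gripper's body presses on something with over 40 N, if the wrist force passes 120 N, or if a joint passes its speed limit or range.

ROBOT

A 6-joint arm with a two-finger parallel gripper is mounted at the origin on a cart in front of the work surface, level with it; the furniture and walls round the work are solid. World frame = base frame: x ahead of the robot, y to its left, z up, the work surface at z = 0. Lengths are in m, angles in degrees, forces in N, time in s.
With the tool pointing down it reaches from about 0.4 to 0.825 m from the base axis. Payload 7 kg.
Tool frame: the origin (TCP) lies midway between the tips of the shut fingers; the grasp point (between the pads) lies r.grip_depth behind it (r.grip_depth is the distance from the TCP to the grasp point, in m); z points along the fingers, y is the line along which they close (so a half turn about z gives the same grasp; the last joint's range is limited). The gripper opens to 88 mm and grips with 3 to 60 N. Pads are 19 mm wide; open, the fingers measure 130 mm over their backs; the gripper's body (78 mm by 193 mm) begins 47 mm behind the grasp point.
Start: joints at [-56.201, 20.546, 0.682, 0, -70.136, -16.507], TCP at [0.201, -0.644, 0.227] pointing down, gripper open.
Joint ranges: [-176.03, 176.03], [-82.01, 121.73], [-58.28, 71.71], [-173.87, 95.51], [-174.79, -0.11], [-173.66, 173.66]. Speed limits (degrees/s): [136.94, 136.94, 172.46, 180, 180, 180].

INTERFACE

Orientations are given as [roll, pitch, yaw] about the fixed x, y, z axes, in that order (R = Rz(yaw) Ry(pitch) Rx(roll)).
In Python, from plant import r gives the robot as it stands.
- The arm moves only by the tool nudge_tcp, called after "Emit:" by a JSON object that holds its "name" and its "arguments", one argument or row to a line. Schema: {"type":"object","properties":{"ticks":{"type":"array","items":{"type":"array","items":{"type":"array","items":{"type":"number"},"minItems":6,"maxItems":6},"minItems":1,"maxItems":12},"minItems":1,"maxItems":1},"finger_gap":{"type":"number"},"grip_n":{"type":"number"},"only":{"type":"string"},"quiet":{"type":"boolean"},"lines":{"type":"string"}},"required":["ticks"],"additionalProperties":false}. ticks is a list that holds a single list of rows (three levels of brackets), with 1 to 12 rows, each of 6 numbers: dx, dy, dz in shares of 80 cm (1.0 is 80 cm), then a rotation vector rx, ry, rz in fractions of the full range, 1 being 180 degrees; each row is the pose to reach, as a shift and turn from the pose commanded when the call began, along the tool's axes at that moment; what a row does not reach only later rows make up. A row lasts 1/12 s, in which the tool goes at most 0.0417 m and 7.16 degrees, less where a joint would pass 70% of its speed; a pose out of reach is approached as far as the arm can. finger_gap is the finger opening in m, set as the call begins (left out keeps the last). The fingers move at their own pace and stop on an object; grip_n is the grip in N (left out, the last holds). Time passes only in rows, so rows that do not move let the fingers close. The tool returns the time, the measured TCP pose, the force, the opening and the grip force at its end. only (a regular expression) keeps the lines of the reply that match it, lines (a string "A,B") keeps lines A to B, and quiet returns only ok. Shift and turn numbers lie between -1 and 1, and a call with a number outside is refused. Input that does not fit is refused with a message, and nothing moves.
- r.get_state(): the state, without advancing time (a new reading comes with each control period).
- r.capture(name): name is "scene" or "top"; returns a dict with "frame" (384x512x3 uint8, red, green, blue), "z_map" (384x512 float32, m along the optical axis (not along the pixel's ray), 0 where there is no reading), "fx", "fy", "cx", "cy" (pixels), "cam_to_world" (4x4, takes a point from camera to world coordinates). Camera axes: x right, y down, z forward; pixel columns grow to the right and rows downward; lengths in m; the calibration is good to about 2 mm. A picture is of the moment at which its call begins.
- r.close_job(): hands the job in; it is judged then, once.
The state is a dict: "time_s": time; "joints": joint angles; "qd": joint speeds; "joint_torque": joint torques, N m; "tcp_pos": TCP position; "eef_rot": TCP orientation; "contact_force": force on the tool from outside, world axes, zero at the start; "moment": the same for the moment, N m; "gripper_width": finger opening in m; "gripper_force": force on a finger pad.
Only numpy, scipy, OpenCV 4.12 (cv2) and the standard library are available. Lean on these libraries where they do the work, as an engineer would, in place of code of your own. Each camera call takes 0.05 s, during which the arm holds its last target. There are 200 camera calls.

## Working session

There is one attempt and no reset: what is moved stays moved. The work goes in short steps, Python scripts to look and compute and a tool call to move; the robot and the scene stay as the last step left them, time stands still between calls to the robot, and variables do not carry over. Pictures are saved under pics/ and viewed, at most 10 in all, crops included, and the job is handed in when it is done.

```bash
ls; mkdir -p pics
```

Run:
```python
from plant import r
import cv2,numpy as np,pickle
d={}
for n in("scene","top"):
    c=r.capture(n); d[n]=c
    cv2.imwrite(f"pics/{n}0.png",cv2.cvtColor(c["frame"],cv2.COLOR_RGB2BGR))
    print(n,c["fx"],c["fy"],c["cx"],c["cy"],np.round(c["cam_to_world"],3).tolist())
pickle.dump(d,open("c0.pkl","wb"))
print(r.get_state(),r.grip_depth)
```

```text
pics
plant.py
scene 411.7618016583473 411.7618016583473 254.03126567533266 196.2946382055342 [[-0.398, -0.572, 0.717, -0.375], [-0.917, 0.257, -0.305, 0.528], [-0.01, -0.779, -0.627, 0.86], [0.0, 0.0, 0.0, 1.0]]
top 368.29341600661917 368.29341600661917 261.96258716137646 194.6271050953284 [[-0.006, -0.991, 0.13, 0.387], [-1.0, 0.007, 0.006, 0.112], [-0.007, -0.13, -0.991, 1.103], [0.0, 0.0, 0.0, 1.0]]
{'time_s': 0.1, 'joints': array([-5.62033347e+01,  2.05862647e+01,  6.38423614e-01, -1.92228459e-02,
       -7.01355661e+01, -1.65072223e+01]), 'qd': array([-0.06398671, -0.06216792,  0.15048901,  0.15261747, -0.01239799,
        0.04677544]), 'joint_torque': array([-2.38335007e-03, -5.84163237e+01,  2.93752205e+01,  7.01561719e+00,
        1.01577325e-02, -6.38546658e-05]), 'tcp_pos': array([ 0.20046097, -0.64407895,  0.22571918]), 'eef_rot': array([ 1.79914895e+02, -6.37448579e-03, -1.62717097e+02]), 'contact_force': array([0.02374709, 0.05055689, 0.0707746 ]), 'moment': array([ 0.039256  , -0.01234908,  0.01695558]), 'gripper_force': 0.0, 'gripper_width': 0.08751329159992323} 0.0188
```

View pics/top0.png

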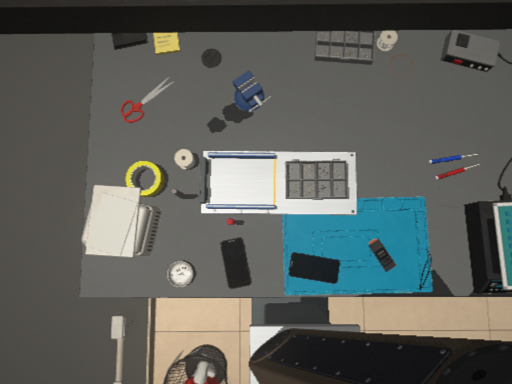

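View pics/scene0.png

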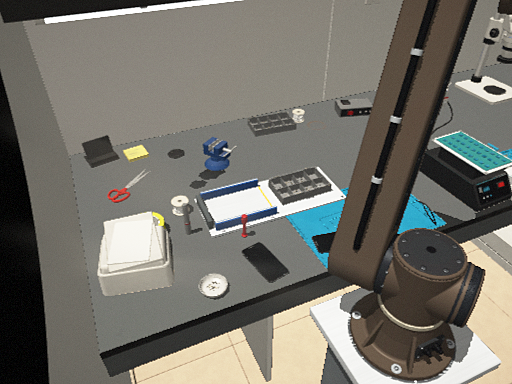

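The top view shows the lane at columns 202–357 and rows 151–214, with travel to the left. The case is at about (286–347, 161–199), and the punch at (231,221) is past where the gripper has to go. Next I'll measure these accurately.

Create h.py:
```python
import cv2,numpy as np
def ray(c,uv,z):
    uv=np.asarray(uv,float).reshape(-1,2);M=c["cam_to_world"]
    d=np.c_[(uv[:,0]-c["cx"])/c["fx"],(uv[:,1]-c["cy"])/c["fy"],np.ones(len(uv))]@M[:3,:3].T
    o=M[:3,3];return (o+d*((z-o[2])/d[:,2])[:,None])[:,:2]
def big(m):
    n,l,s,_=cv2.connectedComponentsWithStats(m.astype(np.uint8));return l==1+np.argmax(s[1:,4])
def loc(L,p): # world->lane
    o,a=L;ex=np.array([np.cos(a),np.sin(a)]);ey=np.array([-ex[1],ex[0]])
    q=np.asarray(p)-o;return np.c_[q@ex,q@ey]
```

Run:
```python
import pickle,cv2,numpy as np
from h import *
d=pickle.load(open("c0.pkl","rb"));c=d["top"];f=c["frame"]
hsv=cv2.cvtColor(f,cv2.COLOR_RGB2HSV)
win=np.zeros(f.shape[:2],bool);win[145:222,195:365]=1
crop=cv2.resize(f[140:228,190:370],None,fx=4.4,fy=4.4,interpolation=cv2.INTER_CUBIC)
cv2.imwrite("pics/crop0.png",cv2.cvtColor(crop,cv2.COLOR_RGB2BGR))
white=(hsv[...,2]>140)&(hsv[...,1]<60)&win
blue=(hsv[...,0]>100)&(hsv[...,0]<125)&(hsv[...,1]>90)&win
yel=(hsv[...,0]>15)&(hsv[...,0]<35)&(hsv[...,1]>90)&win
for n,m,z in(("white",white,.01),("blue",blue,.04),("yel",yel,.01)):
    v,u=np.nonzero(m);print(n,m.sum(),u.min(),u.max(),v.min(),v.max())
    R=cv2.minAreaRect(np.c_[u,v].astype(np.float32));print(R,np.round(ray(c,cv2.boxPoints(R),z),4).tolist())
zm=c["z_map"];H,W=zm.shape;U,V=np.meshgrid(np.arange(W),np.arange(H));M=c["cam_to_world"]
P=np.stack([(U-c["cx"])/c["fx"]*zm,(V-c["cy"])/c["fy"]*zm,zm,np.ones_like(zm)],-1)@M.T
print(np.round(P[180,280:352:3,2],3),np.round(P[148:218:2,316,2],3),np.round(P[148:218:2,240,2],3))
np.save("P0.npy",P)
```

```text
white 6384 201 356 151 214
((278.7104797363281, 182.26937866210938), (155.0739288330078, 62.6673469543457), 0.45113858580589294) [[0.4766, 0.3015], [0.6678, 0.3029], [0.6602, -0.1681], [0.4699, -0.1591]]
blue 160 207 274 155 208
((240.5009307861328, 181.45193481445312), (66.00701904296875, 52.37492370605469), 1.1017061471939087) [[0.4915, 0.2789], [0.6469, 0.278], [0.6415, 0.083], [0.4865, 0.0876]]
yel 87 274 275 159 204
((274.5, 181.5), (45.0, 1.0), 90.0) [[0.6391, 0.0823], [0.639, 0.0793], [0.502, 0.0807], [0.502, 0.0837]]
[0.013 0.01  0.032 0.024 0.025 0.025 0.024 0.021 0.022 0.023 0.02  0.016
 0.019 0.02  0.02  0.02  0.022 0.038 0.017 0.016 0.018 0.014 0.043 0.01 ] [0.001 0.    0.011 0.009 0.008 0.012 0.046 0.017 0.016 0.014 0.013 0.013
 0.014 0.01  0.011 0.017 0.019 0.012 0.013 0.01  0.011 0.036 0.037 0.036
 0.037 0.047 0.011 0.008 0.013 0.01  0.012 0.01  0.008 0.003 0.008] [-0.002  0.     0.012  0.044  0.04   0.009  0.007  0.009  0.013  0.007
  0.01   0.01   0.011  0.009  0.009  0.013  0.009  0.01   0.012  0.011
  0.008  0.013  0.013  0.009  0.01   0.012  0.01   0.01   0.034  0.04
  0.037  0.014  0.018 -0.001  0.001]
```

View pics/crop0.png

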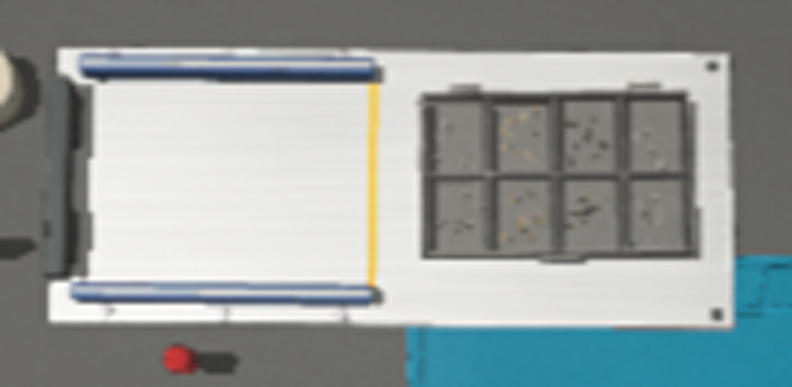

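The crop shows the rails at crop rows 55–80 and 283–303, the yellow mouth line at column 373, and the stop at columns 45–90. The case outline runs over columns 422–697 and rows 93–260, with its tab at the bottom near (562,260). I'll fit sub-pixel edges to these.

Add to h.py:
```python
def cross(g,line,rng,thr,up,axis):
    """first crossing of thr walking along rng; axis 'v': column fixed=line, walk rows"""
    p=[g[k,line] if axis=='v' else g[line,k] for k in rng]
    for i in range(len(p)-1):
        if (p[i]<thr<=p[i+1]) if up else (p[i]>=thr>p[i+1]):
            s=rng[i]+(thr-p[i])/(p[i+1]-p[i])*(rng[i+1]-rng[i])
            return (line,s) if axis=='v' else (s,line)
def edge(c,g,lines,rng,thr,up,axis,z):
    pts=[p for p in (cross(g,l,rng,thr,up,axis) for l in lines) if p]
    w=ray(c,pts,z).astype(np.float32)
    v=cv2.fitLine(w,cv2.DIST_WELSCH,0.002,1e-4,1e-4).ravel()
    n=np.array([-v[1],v[0]]);res=(w-v[2:])@n
    return v[2:],v[:2]*(1 if abs(v[0])>abs(v[1]) and v[0]>0 or abs(v[1])>=abs(v[0]) and v[1]>0 else -1),np.median(abs(res))*1e3,len(pts)
def show(n,e):
    p,v,rr,k=e;a=np.degrees(np.arctan2(-v[0],v[1])) if abs(v[1])>abs(v[0]) else np.degrees(np.arctan2(v[1],v[0]))
    print(n,"yaw %.2f pt"%a,np.round(p,4),"res %.2fmm n%d"%(rr,k))
    return a
```

Run:
```python
import pickle
from h import *
c=pickle.load(open("c0.pkl","rb"))["top"];f=c["frame"];g=cv2.cvtColor(f,cv2.COLOR_RGB2GRAY).astype(float)
sat=f[...,2].astype(float)-f[...,0]
print(g[182,200:215],sat[148:160,240],sat[200:212,240],sat[182,270:280])
show("deck far z.01",edge(c,g,range(215,350),range(146,156),150,True,'v',.01))
show("deck near",edge(c,g,range(210,350),range(220,207,-1),150,True,'v',.01))
show("deck end",edge(c,g,range(158,208),range(364,350,-1),150,True,'h',.01))
show("stop face",edge(c,g,range(162,200),range(203,216),170,True,'h',.01))
show("case far z.045",edge(c,g,range(290,344),range(154,168),140,False,'v',.045))
show("case near z.045",edge(c,g,range(290,344),range(210,192,-1),140,False,'v',.045))
show("case near z.01",edge(c,g,range(290,344),range(210,192,-1),140,False,'v',.01))
show("case lead z.01",edge(c,g,range(166,194),range(279,293),140,False,'h',.01))
show("case tail z.045",edge(c,g,range(166,194),range(354,338,-1),140,False,'h',.045))
# rails: blue-red centroids per column
for n,r0 in(("far",range(151,162)),("near",range(202,212))):
    for lo,hi in((1,0),):
        pts=[]
        for u in range(212,272):
            w=np.clip(sat[list(r0),u]-10,0,None);pts.append((u,(w*np.array(r0)).sum()/max(w.sum(),1e-6)))
        w=ray(c,pts,.04).astype(np.float32);v=cv2.fitLine(w,cv2.DIST_WELSCH,.002,1e-4,1e-4).ravel();print(n,v)
yl=[]
for v in range(163,202):
    w=np.clip(-sat[v,270:280]-15,0,None);yl.append((270+(w*np.arange(10)).sum()/w.sum(),v))
w=ray(c,yl,.01);print("yellow",w[0],w[-1],w.mean(0))
```

```text
[104. 104. 102. 101.  82.  56.  78. 104. 110. 121. 207. 241. 239. 239.
 239.] [-4. -5. -5. -5. 14. 47. -9. 51. 46. 25.  8. -7.] [-3. -3. -3. -4. 27. 36. -9. 50. 33.  3. -2. -2.] [  -4.   -2.   -2.  -57. -145.  -89.  -18.   -2.   -3.   -3.]
deck far z.01 yaw -1.15 pt [0.6652 0.1116] res 0.35mm n135
deck near yaw -0.96 pt [0.4739 0.0993] res 0.63mm n140
deck end yaw -0.52 pt [ 0.5654 -0.1625] res 0.25mm n50
stop face yaw -0.43 pt [0.5631 0.2746] res 1.24mm n38
case far z.045 yaw 0.05 pt [ 0.6257 -0.0376] res 0.40mm n54
case near z.045 yaw -0.54 pt [ 0.5141 -0.0152] res 0.06mm n54
case near z.01 yaw -0.54 pt [ 0.5183 -0.0194] res 0.06mm n54
case lead z.01 yaw -0.53 pt [0.5716 0.0483] res 0.10mm n28
case tail z.045 yaw -0.36 pt [ 0.5759 -0.1304] res 0.64mm n28
far [0.02046331 0.9997906  0.6449262  0.1662577 ]
near [0.01656369 0.9998628  0.49280652 0.18112811]
yellow [0.62669442 0.0810465 ] [0.51101163 0.08333547] [0.5685999  0.08241211]
```

Create go.py:
```python
import sys,numpy as np
from scipy.spatial.transform import Rotation as Rt
from plant import r
s=r.get_state();R=Rt.from_euler('xyz',s["eef_rot"],degrees=True)
t=np.array(eval(sys.argv[1]));T=Rt.from_euler('xyz',[180,0,-91.05],degrees=True)
print(s["time_s"],"tcp",np.round(s["tcp_pos"],4),np.round(s["eef_rot"],2),"F",np.round(s["contact_force"],1),"j",np.round(s["joints"],1))
print("shift",np.round(R.inv().apply(t-s["tcp_pos"]),4),"rot",np.round((R.inv()*T).as_rotvec(degrees=True),2))
```

```bash
python3 go.py '[.563,-.172,.20]'
```

Run:
```python
import numpy as np
P=np.load("P0.npy");x,y,z=P[...,0],P[...,1],P[...,2]
m=(x>.15)&(x<.75)&(y>-.75)&(y<-.15)
for a in np.arange(.15,.75,.1):
  print(round(a,2),[round(float(z[m&(x>=a)&(x<a+.1)&(y>=b)&(y<b+.1)].max(initial=-9)),2) for b in np.arange(-.75,-.15,.1)])
```

```text
0.1 tcp [ 0.2005 -0.6441  0.2257] [ 1.7991e+02 -1.0000e-02 -1.6272e+02] F [0.  0.1 0.1] j [-56.2  20.6   0.6  -0.  -70.1 -16.5]
shift [-0.4864  0.343   0.0262] rot [ 8.000e-02  5.000e-02 -7.167e+01]
0.15 [-9.0, 0.04, 0.04, 0.01, 0.01, 0.01]
0.25 [-9.0, 0.05, 0.15, 0.01, 0.01, 0.01]
0.35 [-9.0, -9.0, 0.15, 0.01, 0.01, 0.02]
0.45 [-9.0, 0.09, 0.15, 0.01, 0.01, 0.01]
0.55 [-9.0, 0.03, 0.02, 0.02, 0.01, 0.02]
0.65 [-0.0, 0.01, 0.01, 0.01, 0.01, 0.66]
```

Careful with the scale: shifts go in shares of 80 cm and turns go in shares of 180 degrees. That gives: -0.42 m / 0.8 = -0.525, 0.15 m / 0.8 = 0.1875, -64 degrees / 180 = -0.3556.

Emit:
{"name": "nudge_tcp", "arguments": {
  "ticks": [
    [[-0.0438, 0.0313, 0, 0, 0, -0.0278], [-0.0875, 0.0625, 0, 0, 0, -0.0556], [-0.1313, 0.0938, 0, 0, 0, -0.0833], [-0.175, 0.125, 0, 0, 0, -0.1111], [-0.2188, 0.1563, 0, 0, 0, -0.1389], [-0.2625, 0.1875, 0, 0, 0, -0.1667], [-0.3063, 0.2188, 0, 0, 0, -0.1944], [-0.35, 0.25, 0, 0, 0, -0.2222], [-0.3938, 0.2813, 0, 0, 0, -0.2556], [-0.4375, 0.3125, 0, 0, 0, -0.2889], [-0.4813, 0.3438, 0, 0, 0, -0.3222], [-0.525, 0.375, 0, 0, 0, -0.3556]]
  ],
  "finger_gap": 0.06
}}

```text
time_s: 1.1
tcp_pos: [0.5034, -0.244, 0.2265]
eef_rot: [180.0, 0.0, -98.4]
contact_force: [1.2, -1.1, 0.4]
gripper_width: 0.0601
gripper_force: 0.0
```

```bash
python3 go.py '[.563,-.172,.12]'
```

```text
1.1 tcp [ 0.5034 -0.244   0.2265] [ 1.80e+02  1.00e-02 -9.84e+01] F [ 1.2 -1.1  0.4] j [ -5.8   9.7 -14.1  -0.  -66.2  -2.6]
shift [-0.08   -0.0485  0.1065] rot [ 0.    0.01 -7.35]
```

To row units: 0.107 m / 0.8 = 0.1338, -0.0674 m / 0.8 = -0.0843, -7.67 degrees / 180 = -0.0426.

Emit:
{"name": "nudge_tcp", "arguments": {
  "ticks": [
    [[-0.0425, -0.025, 0.025, 0, 0, -0.0222], [-0.0843, -0.0503, 0.0563, 0, 0, -0.0426], [-0.0843, -0.0503, 0.1, 0, 0, -0.0426], [-0.0843, -0.0503, 0.1338, 0, 0, -0.0426], [-0.0843, -0.0503, 0.1338, 0, 0, -0.0426], [-0.0843, -0.0503, 0.1338, 0, 0, -0.0426]]
  ]
}}

```text
time_s: 1.6
tcp_pos: [0.5517, -0.1855, 0.1185]
eef_rot: [179.8, -0.0, -91.0]
contact_force: [0.4, 0.7, 0.9]
gripper_width: 0.0602
gripper_force: 0.0
```

```bash
python3 go.py '[.563,-.172,.026]'
```

```text
1.6 tcp [ 0.5517 -0.1855  0.1185] [ 1.7977e+02 -2.0000e-02 -9.1010e+01] F [0.4 0.7 0.9] j [  0.7  17.3 -19.3   0.  -53.6  -1.7]
shift [-0.0137 -0.0115  0.0925] rot [ 0.23 -0.02  0.04]
```

To row units: 0.0925 m / 0.8 = 0.1156, -0.0115 m / 0.8 = -0.0144.

Emit:
{"name": "nudge_tcp", "arguments": {
  "ticks": [
    [[0, -0.0144, 0.0375, 0, 0, 0], [0, -0.0144, 0.075, 0, 0, 0], [0, -0.0144, 0.1063, 0, 0, 0], [0, -0.0144, 0.1156, 0, 0, 0], [0, -0.0144, 0.1156, 0, 0, 0], [0, -0.0144, 0.1156, 0, 0, 0]]
  ]
}}

```text
time_s: 2.1
tcp_pos: [0.5654, -0.1863, 0.0291]
eef_rot: [-179.9, -0.0, -91.0]
contact_force: [0.5, 0.1, 1.4]
gripper_width: 0.0598
gripper_force: 0.0
```

```bash
python3 go.py '[.563,-.142,.026]'
```

Run:
```python
from plant import r
import cv2
c=r.capture("top");cv2.imwrite("pics/t1.png",cv2.cvtColor(cv2.resize(c["frame"][130:240,190:390],None,fx=4,fy=4,interpolation=cv2.INTER_CUBIC),cv2.COLOR_RGB2BGR))
```

```text
2.1 tcp [ 0.5654 -0.1863  0.0291] [-1.7988e+02 -3.0000e-02 -9.1040e+01] F [0.5 0.1 1.4] j [  0.6  24.3 -22.9   0.1 -42.7  -1.7]
shift [-0.0443  0.0032  0.0031] rot [-0.12 -0.03  0.01]
```

View pics/t1.png

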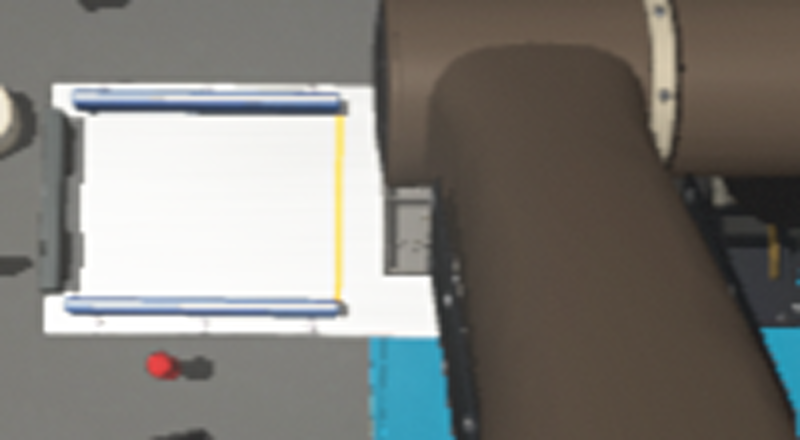

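The picture shows the case nose at column 385, rows 185–272, with clear deck ahead of it to the mouth line at column 340. Now I'll push slowly along the lane.

To row units: -0.065 m / 0.8 = -0.0813, -0.06 m / 0.8 = -0.075.

Emit:
{"name": "nudge_tcp", "arguments": {
  "ticks": [
    [[-0.0075, 0, 0, 0, 0, 0], [-0.015, 0, 0, 0, 0, 0], [-0.0225, 0.0013, 0, 0, 0, 0], [-0.03, 0.0013, 0, 0, 0, 0], [-0.0375, 0.0013, 0, 0, 0, 0], [-0.0438, 0.0013, 0, 0, 0, 0], [-0.05, 0.0013, 0, 0, 0, 0], [-0.0563, 0.0013, 0, 0, 0, 0], [-0.0625, 0.0013, 0, 0, 0, 0], [-0.0688, 0.0013, 0, 0, 0, 0], [-0.075, 0.0013, 0, 0, 0, 0], [-0.0813, 0.0013, 0, 0, 0, 0]]
  ]
}}

```text
time_s: 3.15
tcp_pos: [0.5642, -0.1205, 0.027]
eef_rot: [180.0, -0.0, -91.1]
contact_force: [-0.6, -2.2, -0.7]
gripper_width: 0.0601
gripper_force: 1.4
```

Create look.py:
```python
from h import *
from plant import r
import sys
c=r.capture("top");f=c["frame"];g=cv2.cvtColor(f,cv2.COLOR_RGB2GRAY).astype(float)
hi=int(sys.argv[1])
try: show("lead",edge(c,g,range(170,190),range(215,hi),140,False,'h',.01))
except Exception as e: print(e)
cv2.imwrite(f"pics/{sys.argv[2]}.png",cv2.cvtColor(cv2.resize(f[130:240,190:390],None,fx=4,fy=4,interpolation=cv2.INTER_CUBIC),cv2.COLOR_RGB2BGR))
```

```bash
python3 look.py 300 t2;python3 go.py '[.563,-.142,.026]'
```

```text
lead yaw 10.78 pt [0.5791 0.147 ] res 0.68mm n20
3.2 tcp [ 0.5644 -0.1197  0.027 ] [-1.800e+02  1.000e-02 -9.104e+01] F [-0.3  0.5  0.2] j [  7.4  23.2 -25.3  -0.  -41.6  -8.5]
shift [0.0223 0.001  0.001 ] rot [-0.    0.01  0.01]
```

View pics/t2.png

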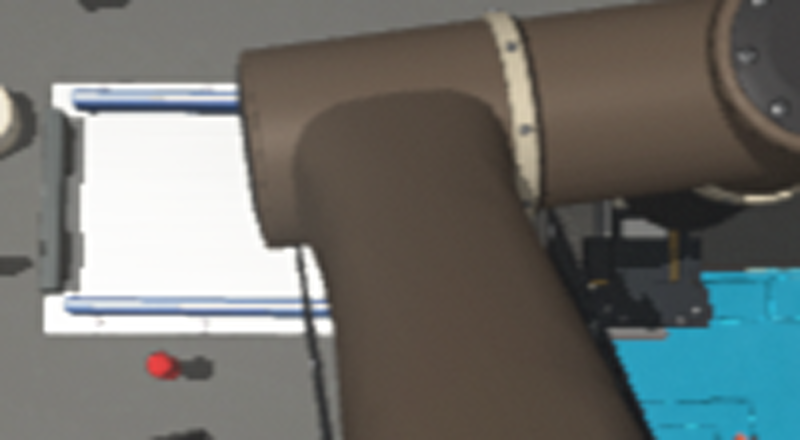

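The arm now hides the case from the top camera, so I'll check the scene camera.

Create sc.py:
```python
from plant import r
import cv2,sys
c=r.capture("scene");cv2.imwrite(f"pics/{sys.argv[1]}.png",cv2.cvtColor(cv2.resize(c["frame"][140:260,180:380],None,fx=4,fy=4,interpolation=cv2.INTER_CUBIC),cv2.COLOR_RGB2BGR))
```

```bash
python3 sc.py s2
```

```text
(no output)
```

View pics/s2.png

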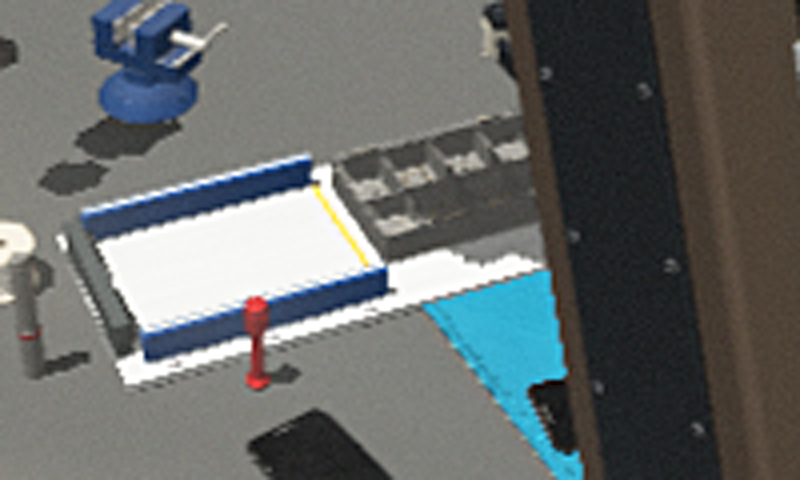

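The case nose is parallel to the yellow line and just short of it. Its near-bottom corner is at about crop (387,258), its far-top corner at (332,158), and the rail ends are at (388,266) and (311,156). I'll check the lateral offset from these corners.

Run:
```python
import pickle
from h import *
c=pickle.load(open("c0.pkl","rb"))["scene"]
L=(np.array([.569-.0185*.0625,.0875]),np.radians(-1.05))
for n,p,z in(("case near bottom",(387,258),.01),("case near top",(383,236),.045),("case far top",(332,158),.045),("near rail outer top?",(388,268),.04),("near rail bottom outer end",(388,292),.01),("far rail inner top",(311,157),.04),("far rail inner bottom",(311,183),.01),("yellow far",(314,185),.01),("yellow near",(369,265),.01)):
    print(n,np.round(loc(L,ray(c,[180+p[0]/4-.5+.125,140+p[1]/4-.5+.125],z))*1e3,1))
```

```text
case near bottom [[-37.1 -23.1]]
case near top [[-49.1 -13.1]]
case far top [[ 60.8 -17.1]]
near rail outer top? [[-80.5  -3. ]]
near rail bottom outer end [[-75.1  -6.4]]
far rail inner top [[75.3 -4.2]]
far rail inner bottom [[78.5 -5.4]]
yellow far [[74.9 -6.7]]
yellow near [[-39.4  -6.2]]
```

The case is about 3 mm off centre and square, with its nose at lane y ≈ -15 mm. I'll keep pushing.

To row units: -0.067 m / 0.8 = -0.0838, -0.063 m / 0.8 = -0.0788.

Emit:
{"name": "nudge_tcp", "arguments": {
  "ticks": [
    [[-0.0063, 0, 0, 0, 0, 0], [-0.0138, 0, 0, 0, 0, 0], [-0.0213, 0, 0, 0, 0, 0], [-0.0288, 0, 0, 0, 0, 0], [-0.0363, 0, 0, 0, 0, 0], [-0.0438, 0, 0, 0, 0, 0], [-0.0513, 0, 0, 0, 0, 0], [-0.0588, 0, 0, 0, 0, 0], [-0.0663, 0, 0, 0, 0, 0], [-0.0725, 0, 0, 0, 0, 0], [-0.0788, 0, 0, 0, 0, 0], [-0.0838, 0, 0, 0, 0, 0]]
  ]
}}

```text
time_s: 4.25
tcp_pos: [0.5655, -0.0531, 0.0271]
eef_rot: [180.0, 0.0, -91.0]
contact_force: [0.3, -3.4, 0.0]
gripper_width: 0.06
gripper_force: 1.4
```

```bash
python3 sc.py s3; python3 go.py '[.5658,-.02,.026]'
```

```text
4.3 tcp [ 0.5656 -0.0526  0.0271] [-1.7999e+02  1.0000e-02 -9.1010e+01] F [-0.5 -0.2  0.1] j [ 14.4  22.5 -26.4  -0.  -41.1 -15.4]
shift [-0.0326  0.0004  0.0011] rot [-0.01  0.01  0.04]
```

View pics/s3.png

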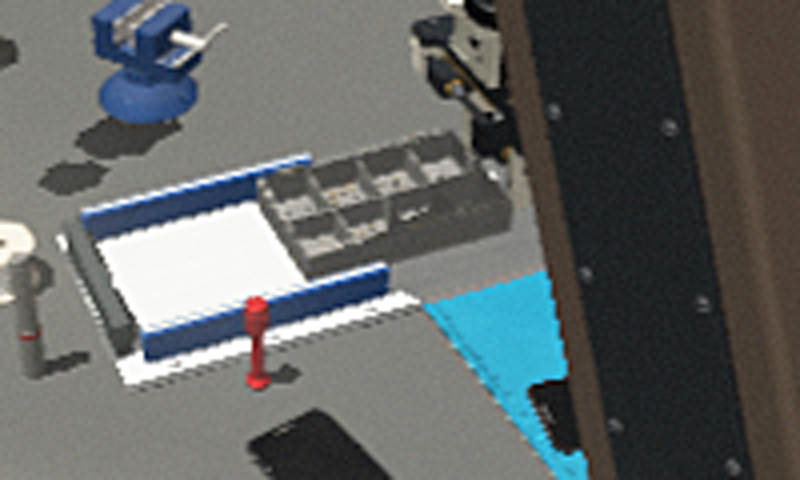

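The case is inside the mouth, running parallel, with gaps visible on both sides; its nose near-bottom corner is at (307,278). I'll continue.

To row units: -0.067 m / 0.8 = -0.0838, -0.063 m / 0.8 = -0.0788.

Emit:
{"name": "nudge_tcp", "arguments": {
  "ticks": [
    [[-0.0063, 0, 0, 0, 0, 0], [-0.0138, 0, 0, 0, 0, 0], [-0.0213, 0, 0, 0, 0, 0], [-0.0288, 0, 0, 0, 0, 0], [-0.0363, 0, 0, 0, 0, 0], [-0.0438, 0, 0, 0, 0, 0], [-0.0513, 0, 0, 0, 0, 0], [-0.0588, 0, 0, 0, 0, 0], [-0.0663, 0, 0, 0, 0, 0], [-0.0725, 0, 0, 0, 0, 0], [-0.0788, 0, 0, 0, 0, 0], [-0.0838, 0, 0, 0, 0, 0]]
  ]
}}

```text
time_s: 5.3
tcp_pos: [0.5667, 0.0138, 0.0271]
eef_rot: [180.0, -0.0, -91.0]
contact_force: [0.8, -3.8, 0.2]
gripper_width: 0.0595
gripper_force: 1.7
```

```bash
python3 go.py '[.5668,.03,.026]'
```

```text
5.3 tcp [0.5667 0.0138 0.0271] [180.    -0.   -91.03] F [ 0.8 -3.8  0.2] j [ 21.2  22.4 -26.6  -0.  -41.  -22.2]
shift [-0.0162  0.0002  0.0011] rot [ 0.   -0.    0.02]
```

Emit:
{"name": "nudge_tcp", "arguments": {
  "ticks": [
    [[-0.0063, 0, 0, 0, 0, 0], [-0.0125, 0, 0, 0, 0, 0], [-0.0188, 0, 0, 0, 0, 0], [-0.025, 0, 0, 0, 0, 0], [-0.0313, 0, 0, 0, 0, 0], [-0.0375, 0, 0, 0, 0, 0], [-0.0425, 0, 0, 0, 0, 0], [-0.0475, 0, 0, 0, 0, 0], [-0.0525, 0, 0, 0, 0, 0], [-0.0575, 0, 0, 0, 0, 0], [-0.0613, 0, 0, 0, 0, 0], [-0.065, 0, 0, 0, 0, 0]]
  ]
}}

```text
time_s: 6.3
tcp_pos: [0.5677, 0.0655, 0.0271]
eef_rot: [180.0, -0.0, -91.0]
contact_force: [-1.1, -4.0, 2.1]
gripper_width: 0.0601
gripper_force: 2.0
```

```bash
python3 go.py '[.5675,.08,.026]'; python3 sc.py s4
```

```text
6.3 tcp [0.5677 0.0655 0.0271] [180.    -0.   -91.04] F [-1.1 -4.   2.1] j [ 26.2  22.7 -26.    0.  -41.3 -27.2]
shift [-0.0145  0.0004  0.0011] rot [ 0.   -0.    0.01]
```

View pics/s4.png

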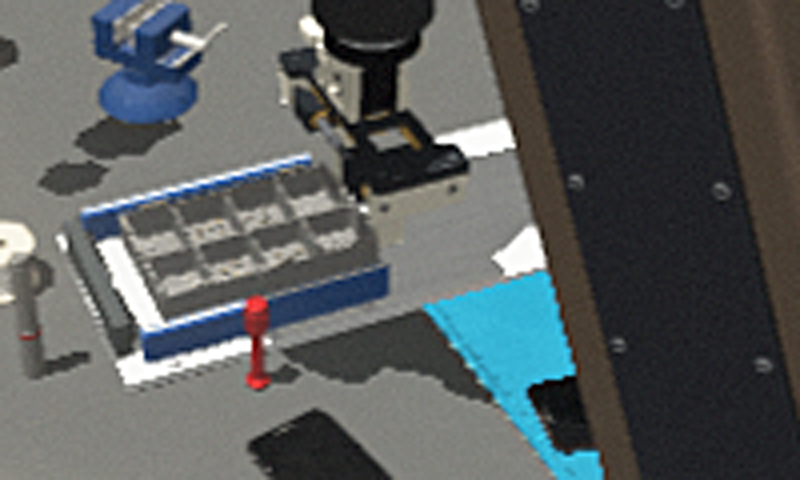

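The case is nearly home and square, with a white gap to the stop still showing around (125,270). I'll creep the last part while watching the force.

To row units: -0.0205 m / 0.8 = -0.0256, -0.0195 m / 0.8 = -0.0244.

Emit:
{"name": "nudge_tcp", "arguments": {
  "ticks": [
    [[-0.0031, 0, 0, 0, 0, 0], [-0.0056, 0, 0, 0, 0, 0], [-0.0081, 0, 0, 0, 0, 0], [-0.0106, 0, 0, 0, 0, 0], [-0.0131, 0, 0, 0, 0, 0], [-0.015, 0, 0, 0, 0, 0], [-0.0169, 0, 0, 0, 0, 0], [-0.0188, 0, 0, 0, 0, 0], [-0.0206, 0, 0, 0, 0, 0], [-0.0225, 0, 0, 0, 0, 0], [-0.0244, 0, 0, 0, 0, 0], [-0.0256, 0, 0, 0, 0, 0]]
  ]
}}

```text
time_s: 7.35
tcp_pos: [0.5681, 0.0859, 0.027]
eef_rot: [180.0, 0.0, -91.0]
contact_force: [-0.6, -3.6, 1.1]
gripper_width: 0.0598
gripper_force: 1.8
```

To row units: -0.004 m / 0.8 = -0.005, -0.003 m / 0.8 = -0.0038.

Emit:
{"name": "nudge_tcp", "arguments": {
  "ticks": [
    [[-0.0013, 0, 0, 0, 0, 0], [-0.0025, 0, 0, 0, 0, 0], [-0.0038, 0, 0, 0, 0, 0], [-0.005, 0, 0, 0, 0, 0]]
  ]
}}

```text
time_s: 7.68
tcp_pos: [0.5681, 0.0898, 0.027]
eef_rot: [180.0, -0.0, -91.0]
contact_force: [0.7, -4.2, 0.9]
gripper_width: 0.0597
gripper_force: 1.8
```

To row units: -0.004 m / 0.8 = -0.005, -0.003 m / 0.8 = -0.0038.

Emit:
{"name": "nudge_tcp", "arguments": {
  "ticks": [
    [[-0.0013, 0, 0, 0, 0, 0], [-0.0025, 0, 0, 0, 0, 0], [-0.0038, 0, 0, 0, 0, 0], [-0.005, 0, 0, 0, 0, 0]]
  ]
}}

```text
time_s: 8.02
tcp_pos: [0.5681, 0.0924, 0.0271]
eef_rot: [180.0, -0.1, -91.0]
contact_force: [4.3, -16.8, 1.0]
gripper_width: 0.0602
gripper_force: 8.3
```

To row units: -0.003 m / 0.8 = -0.0038, -0.002 m / 0.8 = -0.0025.

Emit:
{"name": "nudge_tcp", "arguments": {
  "ticks": [
    [[-0.0013, 0, 0, 0, 0, 0], [-0.0025, 0, 0, 0, 0, 0], [-0.0038, 0, 0, 0, 0, 0]]
  ]
}}

```text
time_s: 8.27
tcp_pos: [0.568, 0.0926, 0.0271]
eef_rot: [179.9, -0.3, -91.0]
contact_force: [8.5, -31.2, 1.6]
gripper_width: 0.0599
gripper_force: 15.7
```

The force has risen to 31 N and the tool has stalled, so the case is home. Drawing back.

To row units: 0.24 m / 0.8 = 0.3, 0.21 m / 0.8 = 0.2625.

Emit:
{"name": "nudge_tcp", "arguments": {
  "ticks": [
    [[0.0038, 0, 0, 0, 0, 0], [0.01, 0, 0, 0, 0, 0], [0.025, 0, 0, 0, 0, 0], [0.05, 0, 0, 0, 0, 0], [0.075, 0, 0, 0, 0, 0], [0.1, 0, 0, 0, 0, 0], [0.125, 0, -0.025, 0, 0, 0], [0.15, 0, -0.0625, 0, 0, 0], [0.1875, 0, -0.1, 0, 0, 0], [0.225, 0, -0.1375, 0, 0, 0], [0.2625, 0, -0.175, 0, 0, 0], [0.3, 0, -0.2, 0, 0, 0]]
  ]
}}

```text
time_s: 9.27
tcp_pos: [0.5645, -0.1444, 0.1902]
eef_rot: [-179.8, 0.0, -91.0]
contact_force: [1.1, 0.3, 0.2]
gripper_width: 0.06
gripper_force: 0.0
```

Emit:
{"name": "nudge_tcp", "arguments": {
  "ticks": [
    [[0.0375, 0, 0, 0, 0, 0], [0.075, 0, 0, 0, 0, 0], [0.1125, 0, 0, 0, 0, 0], [0.1375, 0, 0, 0, 0, 0], [0.15, 0, 0, 0, 0, 0], [0.15, 0, 0, 0, 0, 0], [0.15, 0, 0, 0, 0, 0]]
  ]
}}

```text
time_s: 9.85
tcp_pos: [0.5616, -0.2632, 0.1868]
eef_rot: [180.0, 0.0, -91.1]
contact_force: [-0.0, 0.6, 0.0]
gripper_width: 0.06
gripper_force: 0.0
```

Run:
```python
from h import *
from plant import r
c=r.capture("top");f=c["frame"];g=cv2.cvtColor(f,cv2.COLOR_RGB2GRAY).astype(float)
cv2.imwrite("pics/f.png",cv2.cvtColor(cv2.resize(f[130:240,190:390],None,fx=4,fy=4,interpolation=cv2.INTER_CUBIC),cv2.COLOR_RGB2BGR))
for z in(.01,.045): show(f"tail z{z}",edge(c,g,range(170,192),range(290,255,-1),140,False,'h',z))
```

```text
tail z0.01 yaw -0.58 pt [0.5768 0.0947] res 0.04mm n22
tail z0.045 yaw -0.58 pt [0.5707 0.0952] res 0.04mm n22
```

View pics/f.png

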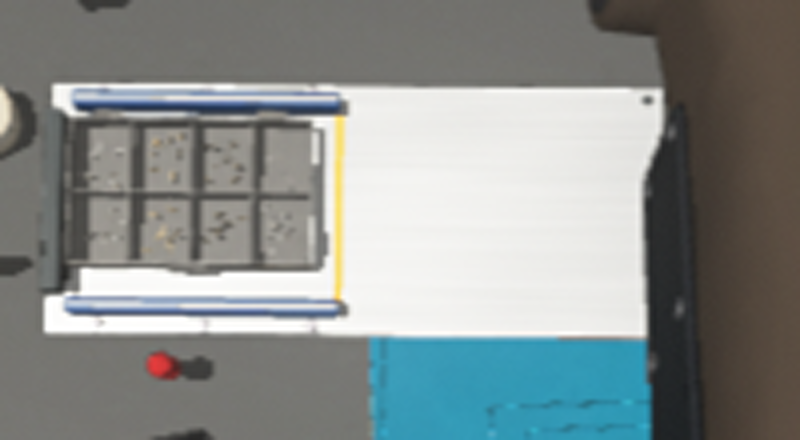

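The case sits against the stop (column 65) with its sides parallel to the rails. I'll measure the side gaps before handing in.

Run:
```python
from h import *
from plant import r
c=r.capture("top");f=c["frame"];g=cv2.cvtColor(f,cv2.COLOR_RGB2GRAY).astype(float)
L=(np.array([.569-.0185*.0625,.0875]),np.radians(-1.05))
e=edge(c,g,range(213,268),range(206,190,-1),140,False,'v',.01);show("near",e);print(loc(L,e[0][None])*1e3)
print(np.round(g[154:164,[225,245,262]].T))
for n in (.01,.045): print(n,loc(L,ray(c,[[245,158.2],[245,159.5]],n))*1e3)
s=r.capture("scene");cv2.imwrite("pics/fs.png",cv2.cvtColor(cv2.resize(s["frame"][170:240,190:290],None,fx=8,fy=8,interpolation=cv2.INTER_CUBIC),cv2.COLOR_RGB2BGR))
```

```text
near yaw -1.75 pt [0.5243 0.1858] res 0.55mm n55
[[-45.30785131  97.52989417]]
[[199. 130.  59.  78. 197. 156.  84.  63.  77.  79.]
 [223. 146.  72.  53.  93. 170.  98.  73. 138. 148.]
 [223. 164.  87.  59.  92. 163. 106.  75. 120. 144.]]
0.01 [[72.87315017 84.03264539]
 [68.84715939 83.96004194]]
0.045 [[64.74014195 82.03361404]
 [60.84310617 81.96333613]]
```

View pics/fs.png

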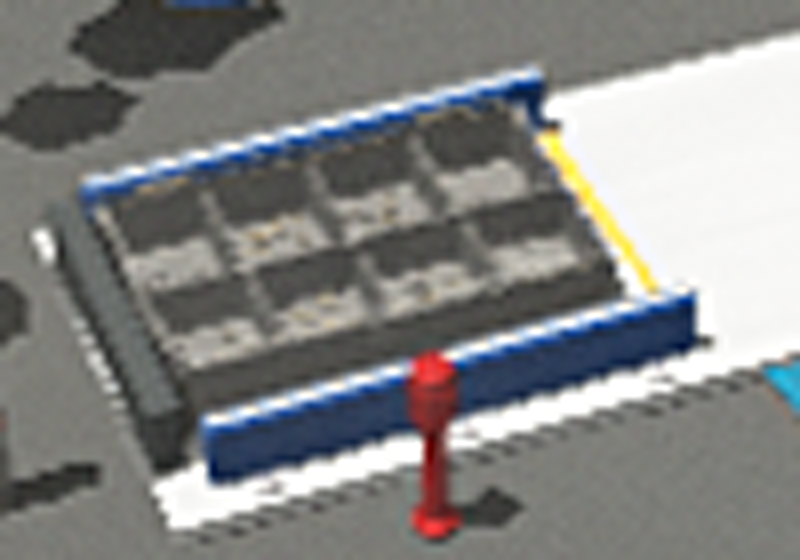

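The case is tight against the stop and square, with about 9 mm to the far rail and more to the near one. Handing in.

```bash
python3 -c "
from plant import r
print(r.close_job())"
```

```text
the job is handed in; nothing more can be done
None
```

The case is home and square against the stop, about 9 mm from the far rail and more from the near one; the arm is drawn back clear, I saw no contact with the rails or the four other items, and the job is handed in at about 10 s.

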